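Slide the numeric keypad under the low riser

TASK

Push the numeric keypad along the desk with your fingertips and slide it under the low steel riser, between its two side legs, until it lies square beneath the deck and neither end sticks out. Keep the keypad flat on the desk all the way: do not tip it up or lift it. Do not shift the riser, and leave the calculator, mouse, stapler and mug where they are.

Things in the scene. Friction and masses are not known exactly. Their poses are not given: they have to be found in the camera images.
- keypad: Slim numeric keypad, loose, about 0.16 kg: 86 mm wide (x), 120 mm long (y), 14 mm silver case plus a 4 by 5 field of white keys, 18 mm high overall. Origin: centre of its underside, z up. Starts flat on the desk at one open end of the riser (the calculator is at the other), to the side of the tunnel's line and turned up to 0.55 rad. Either end of its length may go in first.
- riser: Grey steel bridge, loose, 1.8 kg. Deck 150 (x) by 160 mm (y), underside 23 mm and top 31 mm above the desk; solid legs 15 mm thick under its two 160 mm sides. Tunnel below: 120 mm wide, 23 mm high, along y, open at both ends (y = -80 and +80 mm, the deck's edges). A black network switch fixed mid-deck, 110 (x) by 48 mm (y), tops out at 55 mm. Origin: centre of footprint, on the desk, z up.
- calculator: Desk calculator, loose, to be left alone: 150 mm (x) by 105 mm (y), 24 mm high, with a raised display bar at its +x end to 38 mm high, too high for the riser. Origin: centre of its underside.
- mouse: White computer mouse, loose, to be left alone: 100 by 58 mm, 32 mm high, on the robot's side of the riser. Origin: centre of its underside.
- stapler: Stapler, loose, to be left alone: 35 mm (x) by 130 mm (y), 58 mm high, beyond the riser. Origin: centre of its underside.
- mug: White mug, loose, to be left alone: 80 mm across, 90 mm high, handle to its +y, beyond the riser. Origin: centre of its underside.
Things that resemble listed ones, but are neither listed nor needed, are in the scene too. Several things look just like the keypad: the one meant starts farthest from the robot's base.

How it is judged:
By the outcome, as a careful person would: the job done as asked, in the order asked, and still so for the second after the job is handed in, with the robot touching nothing.
It also fails if it takes over 58 s, if anything falls off the work surface, if the arm or the gripper's body presses on something with over 40 N, if the wrist force passes 120 N, or if a joint passes its speed limit or range.

ROBOT

A 6-joint arm with a two-finger parallel gripper is mounted at the origin on the work surface. World frame = base frame: x ahead of the robot, y to its left, z up, the work surface at z = 0. Lengths are in m, angles in rad, forces in N, time in s.
With the tool pointing down it reaches from about 0.35 to 0.975 m from the base axis. Payload 17.4 kg.
Tool frame: the origin (TCP) lies on the centre line of the jaws, within the pads' length; the fingertips stand 25 mm ahead of it and the grasp point (between the pads) lies 6 mm ahead of it; z points along the fingers, y is the line along which they close (so a half turn about z gives the same grasp; the last joint's range is limited). The gripper opens to 85 mm and grips with 20 to 120 N. Pads are 22 mm wide; open, the fingers measure 114 mm over their backs; the gripper's body (76 mm by 85 mm) begins 54 mm behind the grasp point. The pads swing forward as they close: fully open they stand 13 mm farther back than shut.
Start: joints at [1.093, 0.116, 1.442, -0, 1.584, -0.038], TCP at [0.287, 0.611, 0.256] pointing down, gripper open.
Joint ranges: [-2.83, 2.83], [-0.83, 2.19], [0.07, 2.5], [-1.14, 4.28], [0.01, 3], [-2.97, 2.97]. Speed limits (rad/s): [1.89, 1.89, 2.22, 3.14, 3.14, 3.14].

INTERFACE

Orientations are given as a 3x3 rotation matrix whose columns are the frame's x, y, z axes.
In Python, from bench import manip gives the robot as it stands. Calls block until the motion is done:
- manip.move_to(position, orientation): joint-space move of the TCP to a pose.
- manip.move_l(position, frame=None, vel=0.15): straight line of the TCP; frame=None keeps the orientation; vel is the mean speed in m/s.
- manip.movej(angles): joint-space move.
- manip.gripper_to(opening): finger opening in m; the grip force is fixed at half the most; returns when the fingers have stopped.
- manip.wait(seconds).
- manip.solve_ik(position, orientation): joint angles nearest the present ones, or None.
- manip.get_obs(): the state.
- manip.snapshot(name): name is "scene" or "top" or "wrist"; returns a dict with "frame" (420x560x3 uint8, red, green, blue), "range_z" (420x560 float32, m along the optical axis (not along the pixel's ray), 0 where there is no reading), "fovy" (degrees; the focal length in pixels is half the picture's height over the tangent of half this angle, whatever the lens; pixels are square), "cx", "cy" (the principal point, pixels), "R" (3x3) and "t" (3): a world point X has camera coordinates R X + t; the wrist camera has in their place "T_tool_cam" (4x4, takes a point from camera to tool coordinates, whose origin is the TCP and whose axes are the flange's). Camera axes: x right, y down, z forward; pixel columns grow to the right and rows downward; lengths in m; the calibration is good to about 2 mm. A picture is of the moment at which its call begins: read the wrist's pose just before it.
A pose or a line that the arm cannot do raises manip.Unreachable and nothing moves.
- manip.finish_job(): hands the job in; it is judged then, once.
Trained networks look in a picture, given as the dict that the camera call returned (one of the last four; its "shot" number tells which), for a name from the list of things; names that differ only in an ending like _2 or _b are one class to them, and where a whole thing is asked for, a point or a joint stands for the part that bears it (a point fixed in the world has none). Each returns a list of dicts, best first, with "confidence" (0 to 1); they miss things now and then, are a little off and sometimes report something else, mostly with a low value. They report only what shows in the picture. A call takes as long as a camera call. They do not tell look-alikes from the thing itself.
- manip.trace(picture, thing): "region" (420x560 bool, what is visible of it).
- manip.spot_point(picture, thing): "centre" ([x, y, z] in m, in world coordinates, good to about 4 mm: a listed point, or the origin of a listed thing).
The state is a dict: "time_s": time; "joint_pos": joint angles; "qvel": joint speeds; "effort": joint torques, N m; "eef_pos": TCP position; "ee_rot": TCP orientation; "contact_force": force on the tool from outside, world axes, zero at the start; "torque": the same for the moment, N m; "gripper_width": finger opening in m; "gripper_force": force on a finger pad.
Only numpy, scipy, OpenCV 4.12 (cv2) and the standard library are available. Lean on these libraries where they do the work, as an engineer would, in place of code of your own. Each camera call takes 0.05 s, during which the arm holds its last target. There are 200 camera calls.

## Working session

There is one attempt and no reset: what is moved stays moved. The work goes in short steps, each a Python script; the robot and the scene stay as the last script left them, time stands still between calls to the robot, and variables do not carry over. Pictures are saved under pics/ and viewed, at most 10 in all, crops included, and the job is handed in when it is done.

```bash
ls; mkdir -p pics; cat > h.py <<'E'
import numpy as np, cv2
from bench import manip as m
def cam(s):
    f=210/np.tan(np.radians(s["fovy"])/2)
    if "R" in s: return f,np.array(s["R"]),np.array(s["t"])
    o=m.get_obs(); T=np.array(s["T_tool_cam"]); Rt=np.array(o["ee_rot"]); p=np.array(o["eef_pos"])
    Rw=Rt@T[:3,:3]; tw=Rt@T[:3,3]+p
    return f,Rw.T,-Rw.T@tw
def cloud(s):
    f,R,t=cam(s); z=s["range_z"]; v,u=np.mgrid[0:420,0:560]
    P=np.stack([(u-s["cx"])/f*z,(v-s["cy"])/f*z,z],-1)
    W=(P-t)@R; W[z<=0]=np.nan
    return W
def proj(s,X):
    f,R,t=cam(s); c=R@np.array(X)+t
    return c[:2]/c[2]*f+[s["cx"],s["cy"]]
def save(s,n): cv2.imwrite("pics/"+n,s["frame"][:,:,::-1])
E
python3 - <<'E'
from h import *
for n in ["top","scene"]:
    s=m.snapshot(n); save(s,n+"0.png"); W=cloud(s)
    for k in ["keypad","riser","calculator","mouse","stapler","mug"]:
        try:
            for d in m.spot_point(s,k): print(n,k,np.round(d["centre"],3),round(d["confidence"],2),np.round(proj(s,d["centre"])))
        except Exception as e: print(k,e)
    if n=="top":
        for d in m.trace(s,"keypad")+m.trace(s,"riser"):
            r=d["region"]; Q=W[r]; Q=Q[~np.isnan(Q[:,0])]
            print(r.sum(),round(d["confidence"],2),cv2.minAreaRect(Q[:,:2].astype(np.float32)*1000),np.percentile(Q[:,2],[5,50,95]).round(3))
print(m.get_obs()["time_s"])
E
```

```text
pics
top keypad [0.319 0.411 0.001] 0.97 [145. 273.]
top keypad [0.342 0.189 0.   ] 0.79 [227. 266.]
top keypad [ 0.186  0.299 -0.003] 0.67 [184. 323.]
top keypad [0.551 0.276 0.   ] 0.62 [198. 190.]
top riser [0.572 0.046 0.001] 0.62 [280. 184.]
top calculator [ 0.501 -0.294  0.001] 0.59 [400. 211.]
top mouse [ 0.376  0.033 -0.001] 0.87 [284. 254.]
top mouse [ 0.502 -0.294 -0.002] 0.28 [400. 211.]
top stapler [ 0.742 -0.126 -0.003] 0.91 [340. 128.]
top stapler [ 0.5   -0.294  0.002] 0.47 [400. 211.]
top mug [ 0.777  0.    -0.   ] 0.82 [297. 115.]
1595 0.9 ((181.76116943359375, 298.83990478515625), (91.204345703125, 128.80828857421875), 33.60404586791992) [0.006 0.016 0.02 ]
1473 0.81 ((319.86370849609375, 413.94091796875), (87.95237731933594, 126.9999008178711), 15.022965431213379) [0.011 0.016 0.02 ]
1355 0.76 ((551.863037109375, 276.0352783203125), (120.99271392822266, 89.81571197509766), 87.59212493896484) [0.011 0.016 0.02 ]
781 0.62 ((747.9750366210938, -130.97897338867188), (55.81900405883789, 135.36465454101562), 0.3365270495414734) [0.007 0.054 0.06 ]
1430 0.57 ((346.54180908203125, 192.31585693359375), (89.59642791748047, 123.65790557861328), 21.543746948242188) [0.011 0.016 0.02 ]
3166 0.79 ((571.8236083984375, 45.052433013916016), (164.7609100341797, 150.85296630859375), 80.78516387939453) [0.027 0.032 0.057]
scene keypad [ 0.184  0.294 -0.   ] 0.97 [264. 142.]
scene keypad [0.346 0.193 0.   ] 0.88 [282. 177.]
scene keypad [0.319 0.41  0.   ] 0.76 [320. 141.]
scene keypad [ 0.549  0.274 -0.   ] 0.63 [357. 191.]
scene riser [ 0.573  0.046 -0.001] 0.95 [314. 239.]
scene calculator [ 0.74  -0.128 -0.005] 0.56 [325. 318.]
scene mouse [0.377 0.034 0.002] 0.8 [253. 208.]
scene mouse [ 0.549  0.275 -0.   ] 0.74 [357. 191.]
scene stapler [ 0.74  -0.129 -0.003] 0.76 [325. 317.]
scene mug [ 0.773 -0.001 -0.003] 0.82 [371. 289.]
0.8
```

```bash
python3 - <<'E'
import cv2
i=cv2.imread("pics/top0.png"); cv2.imwrite("pics/top0c.png",cv2.resize(i[90:350,110:430],None,fx=2.3,fy=2.3,interpolation=cv2.INTER_CUBIC))
E
```

```text
(no output)
```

View pics/top0c.png

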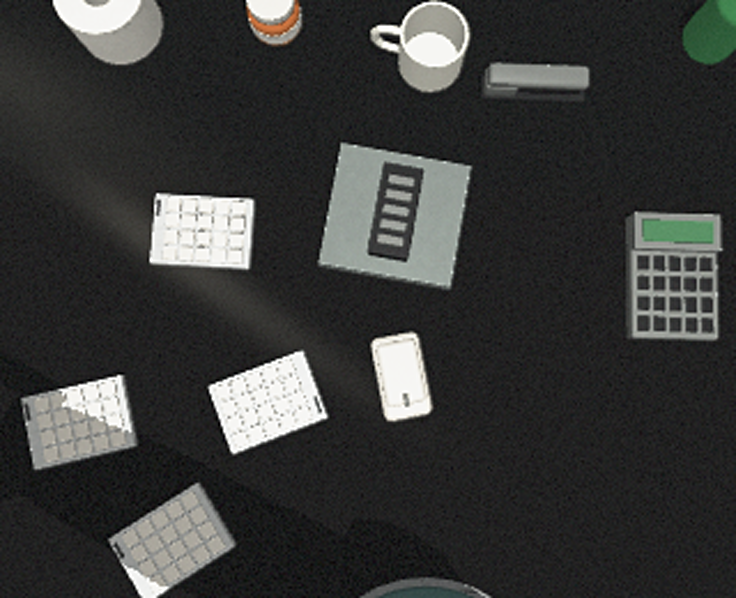

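```bash
python3 - <<'E'
from h import *
o=m.get_obs();print(o["ee_rot"],o["eef_pos"])
s=m.snapshot("top");W=cloud(s)
# deck: points 27-34mm near riser; switch 50-58
near=np.hypot(W[...,0]-.572,W[...,1]-.046)<.13
for lo,hi in((.026,.035),(.05,.06)):
    Q=W[near&(W[...,2]>lo)&(W[...,2]<hi)]; print(len(Q),cv2.minAreaRect(Q[:,:2].astype(np.float32)*1000))
near=np.hypot(W[...,0]-.551,W[...,1]-.276)<.1
Q=W[near&(W[...,2]>.006)&(W[...,2]<.025)]; print(len(Q),cv2.minAreaRect(Q[:,:2].astype(np.float32)*1000),Q[:,:2].mean(0))
E
```

```text
[[-9.04836219e-01  4.25759811e-01 -1.59865561e-06]
 [ 4.25759811e-01  9.04836219e-01  1.35571788e-05]
 [ 7.21862338e-06  1.15863831e-05 -1.00000000e+00]] [0.28738228 0.61076488 0.25632828]
2324 ((571.3265380859375, 42.65531539916992), (160.20838928222656, 150.62384033203125), 80.54867553710938)
707 ((571.3436889648438, 42.5081901550293), (47.947898864746094, 110.17736053466797), 80.8572006225586)
1331 ((547.487060546875, 267.7718505859375), (138.50624084472656, 91.45928192138672), 87.17987060546875) [0.54886473 0.27489562]
```

The scene has four keypads. In the full top image they are at (198,190), (227,264), (144,273) and (185,325). The first is at (0.55, 0.275), 0.616 m from the base, while the others are at most 0.52 m away. It also sits at the riser's open end, opposite the calculator, so it is the one meant, and the crop confirms it at (202,231). First move: a two-finger push on its near long side, which squares it and brings it onto the tunnel's line.

```bash
cat >> h.py <<'E'
C=np.array([.5715,.0427]); YAW=np.radians(80.6)-np.pi/2
ex=np.array([np.cos(YAW),np.sin(YAW)]); ey=np.array([-np.sin(YAW),np.cos(YAW)])
def P(lat,al,z): return np.r_[C+lat*ex+al*ey,z]
def Rm(x2,y2): # tool-down, y axis y2
    y=np.r_[y2,0]; z=np.array([0,0,-1.]); return np.stack([np.cross(y,z),y,z],1)
def st(tag=""):
    o=m.get_obs(); d=np.array(o["eef_pos"]); r=d[:2]-C
    print(tag,"t%.1f"%o["time_s"],"lat,al,z",np.round([r@ex,r@ey,d[2]],4),"F",np.round(o["contact_force"],1),"w",round(o["gripper_width"],4))
def keypad(s,g):
    W=cloud(s); a=(W[...,:2]-C); L=np.stack([a@ex,a@ey],-1)
    best=[]
    for d in m.trace(s,"keypad"):
        Q=L[d["region"]&(W[...,2]>.009)&(W[...,2]<.024)]
        if len(Q)<50: continue
        c,wh,an=cv2.minAreaRect(Q.astype(np.float32)*1000)
        if np.hypot(c[0]-g[0]*1000,c[1]-g[1]*1000)<80: print("keypad lat/al mm",np.round(c,1),np.round(wh,1),round(an,1),round(d["confidence"],2))
E
python3 - <<'E'
from h import *
R=Rm(ex,ey)
m.move_to(P(-.15,.2257,.12),R); st("above")
m.move_l(P(-.15,.2257,.024)); st()
for z in (.021,.019,.017): 
    m.move_l(P(-.15,.2257,z),vel=.05); st()
    if abs(m.get_obs()["contact_force"][2])>3: break
z=m.get_obs()["eef_pos"][2]
m.move_l(P(-.10,.2257,z),vel=.1); st()
m.move_l(P(-.054,.2257,z),vel=.06); st("pushed")
s=m.snapshot("top"); save(s,"p1.png"); keypad(s,(0,.2257))
E
```

```text
above t2.3 lat,al,z [-0.1501  0.2264  0.1205] F [ 0.4  0.3 -0.4] w 0.085
 t3.1 lat,al,z [-0.1497  0.2262  0.0249] F [1.  0.3 1.1] w 0.0855
 t3.3 lat,al,z [-0.1498  0.2258  0.0215] F [-0.9 -0.2 -1. ] w 0.0855
 t3.6 lat,al,z [-0.15    0.2257  0.019 ] F [ 0.1  0.1 -0.5] w 0.0854
 t3.8 lat,al,z [-0.1501  0.2257  0.0169] F [ 0.3 -0.2  0.3] w 0.0855
 t4.5 lat,al,z [-0.1001  0.2255  0.0166] F [ 0.9  0.3 -0.4] w 0.0853
pushed t5.4 lat,al,z [-0.0541  0.2256  0.0167] F [-0.4  0.1 -1.1] w 0.0856
```

```bash
python3 - <<'E'
from h import *
m.move_l(P(-.08,.2257,.017)); m.move_l(P(-.08,.2257,.12),vel=.25)
m.move_to(P(0,.325,.15),Rm(ey,-ex) if m.solve_ik(P(0,.325,.15),Rm(ey,-ex)) is not None else Rm(ey,ex)); st()
print(np.round(m.get_obs()["joint_pos"],2))
for n in("top","scene"):
    s=m.snapshot(n); save(s,"p2%s.png"%n); keypad(s,(0,.2257))
    W=cloud(s)
    print([ (np.round(d["centre"],3)) for d in m.spot_point(s,"keypad")])
E
```

```text
t7.8 lat,al,z [-2.000e-04  3.247e-01  1.492e-01] F [-0.6 -0.2  0.2] w 0.0859
[ 0.49  0.26  1.45 -0.    1.43 -2.48]
keypad lat/al mm [1.000e-01 2.217e+02] [ 86.2 120. ] 0.1 0.85
[array([ 0.341,  0.192, -0.001]), array([ 0.611,  0.261, -0.001])]
keypad lat/al mm [  1.1 220.7] [125.9  89.8] 89.9 0.63
[array([ 0.606,  0.259, -0.001]), array([ 0.348,  0.19 , -0.   ]), array([0.318, 0.414, 0.001]), array([0.182, 0.296, 0.001]), array([0.38 , 0.035, 0.002])]
```

View pics/p2top.png

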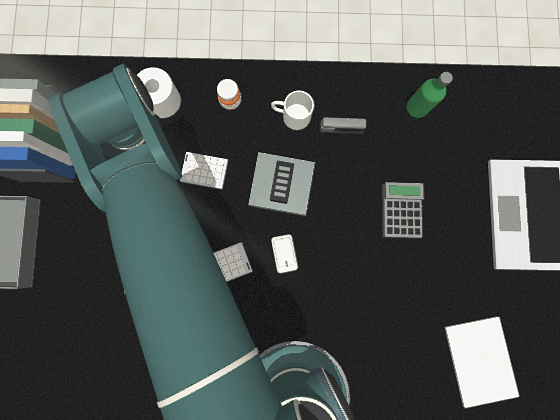

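The keypad at pixel (205,170) is now square with the tunnel: lateral offset 0.1 mm, yaw 0.1°. Next I push it along the tunnel with both fingertips on its end.

```bash
python3 - <<'E'
from h import *
m.gripper_to(.05)
m.move_l(P(0,.325,.034)); st()
z=.034
while z>.0225:
    z-=.002; m.move_l(P(0,.325,z),vel=.05)
    f=m.get_obs()["contact_force"][2]
    if f>4: break
st("bottom"); z=z+.003 if f>4 else z
m.move_l(P(0,.325,z),vel=.05)
m.move_l(P(0,.16,z),vel=.07); st("mid")
s=m.snapshot("top"); keypad(s,(0,.09)); s=m.snapshot("scene"); keypad(s,(0,.09)); save(s,"p3.png")
E
```

```text
t9.4 lat,al,z [0.0004 0.3253 0.0352] F [0.8 0.6 0.6] w 0.05
bottom t10.9 lat,al,z [1.00e-04 3.25e-01 2.20e-02] F [-0.1  0.4  1.1] w 0.0502
mid t13.7 lat,al,z [0.     0.1601 0.022 ] F [-0.6  0.7  1.9] w 0.05
keypad lat/al mm [  2.3 117.2] [86.6 57.3] 0.4 0.84
```

View pics/p3.png

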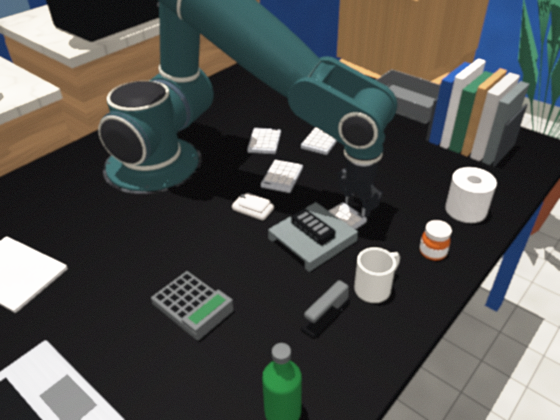

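The keypad at about (345,215) is entering the tunnel straight, with yaw 0.4°. I'll push to the deck edge, then finish with one lowered finger of a tilted, open gripper reaching under the deck.

```bash
cat >> h.py <<'E'
def Rt(a,sg):
    d=np.r_[-np.cos(a)*ey,-np.sin(a)]; n=np.r_[-np.sin(a)*ey,np.cos(a)]; y=sg*n
    return np.stack([np.cross(y,d),y,d],1)
def tcp(a,al,zb,lat=0): # upper corner of lower finger at al, lower corner at height zb
    return P(lat,al+.012*np.cos(a)-.0425*np.sin(a),zb+.012*np.sin(a)+.057*np.cos(a))
E
python3 - <<'E'
from h import *
m.move_l(P(0,.099,.022),vel=.06); st("edge")
m.move_l(P(0,.14,.022)); m.move_l(P(0,.16,.15),vel=.25)
m.gripper_to(.085); st()
print(np.round(m.get_obs()["joint_pos"],2))
s=m.snapshot("top"); keypad(s,(0,.05))
for a in (30,35,40,45,50):
    for sg in(1,-1):
        A=np.radians(a)
        q=[m.solve_ik(tcp(A,al,z),Rt(A,sg)) for al,z in((.14,.1),(.14,.003),(.066,.003))]
        print(a,sg,*[None if x is None else np.round(x,2) for x in q])
E
```

```text
edge t15.0 lat,al,z [0.0001 0.099  0.022 ] F [-0.5 -1.6  2.4] w 0.05
 t16.6 lat,al,z [-1.000e-04  1.599e-01  1.496e-01] F [-0.7 -0.1 -0.4] w 0.0851
[ 0.28  0.07  1.67  0.    1.41 -2.69]
30 1 [ 0.53  0.4   1.49 -0.8   1.95  2.24] [ 0.53  0.51  1.52 -0.77  1.85  2.34] [ 0.45  0.42  1.64 -0.81  1.77  2.31]
30 -1 [ 0.53  0.4   1.49 -0.8   1.95 -0.9 ] [ 0.53  0.51  1.52 -0.77  1.85 -0.8 ] [ 0.45  0.42  1.64 -0.81  1.77 -0.83]
35 1 [ 0.51  0.37  1.5  -0.74  1.9   2.24] [ 0.51  0.47  1.54 -0.71  1.79  2.33] [ 0.43  0.38  1.66 -0.76  1.72  2.3 ]
35 -1 [ 0.51  0.37  1.5  -0.74  1.9  -0.91] [ 0.51  0.47  1.54 -0.71  1.79 -0.81] [ 0.43  0.38  1.66 -0.76  1.72 -0.84]
40 1 [ 0.49  0.33  1.52 -0.68  1.84  2.23] [ 0.49  0.43  1.57 -0.66  1.73  2.32] [ 0.4   0.35  1.68 -0.7   1.66  2.28]
40 -1 [ 0.49  0.33  1.52 -0.68  1.84 -0.91] [ 0.49  0.43  1.57 -0.66  1.73 -0.82] [ 0.4   0.35  1.68 -0.7   1.66 -0.86]
45 1 [ 0.47  0.29  1.54 -0.62  1.79  2.22] [ 0.47  0.39  1.59 -0.61  1.67  2.31] [ 0.38  0.31  1.7  -0.65  1.6   2.25]
45 -1 [ 0.47  0.29  1.54 -0.62  1.79 -0.92] [ 0.47  0.39  1.59 -0.61  1.67 -0.84] [ 0.38  0.31  1.7  -0.65  1.6  -0.89]
50 1 [ 0.45  0.26  1.57 -0.56  1.74  2.21] [ 0.45  0.35  1.62 -0.56  1.61  2.29] [ 0.35  0.27  1.72 -0.59  1.55  2.23]
50 -1 [ 0.45  0.26  1.57 -0.56  1.74 -0.93] [ 0.45  0.35  1.62 -0.56  1.61 -0.86] [ 0.35  0.27  1.72 -0.59  1.55 -0.91]
```

```bash
python3 - <<'E'
from h import *
A=np.radians(35); R=Rt(A,-1)
m.move_to(tcp(A,.15,.1),R); st()
m.move_l(tcp(A,.15,.012),vel=.15)
for z in (.008,.005,.003):
    m.move_l(tcp(A,.15,z),vel=.05); f=m.get_obs()["contact_force"][2]; st()
    if f>4: m.move_l(tcp(A,.15,z+.002),vel=.05); print("touch",z); break
m.move_l(tcp(A,.10,.003 if f<=4 else z+.002),vel=.06); st()
s=m.snapshot("wrist"); save(s,"w1.png")
s=m.snapshot("scene"); cv2.imwrite("pics/p4.png",cv2.resize(s["frame"][130:290,230:430,::-1],None,fx=3.5,fy=3.5))
E
```

```text
t18.2 lat,al,z [1.000e-04 1.354e-01 1.537e-01] F [-0.3  0.2  0.5] w 0.0849
 t19.2 lat,al,z [1.000e-04 1.355e-01 6.200e-02] F [-0.1  0.5 -0.6] w 0.085
 t19.5 lat,al,z [-0.      0.1354  0.0585] F [-0.9 -0.6  0.6] w 0.0851
 t19.7 lat,al,z [-1.000e-04  1.354e-01  5.640e-02] F [-0.2  0.1 -0.1] w 0.0851
 t20.7 lat,al,z [0.     0.0857 0.0566] F [0.5 0.5 0.3] w 0.0849
```

View pics/w1.png

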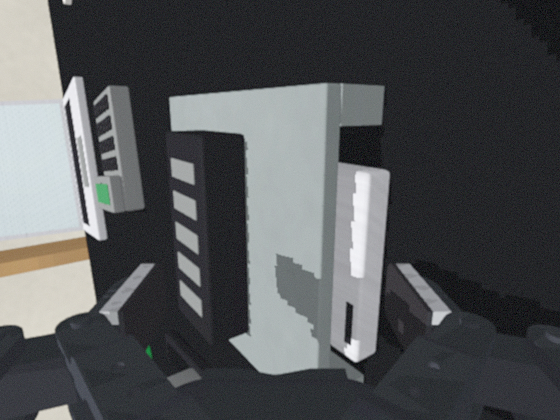

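View pics/p4.png

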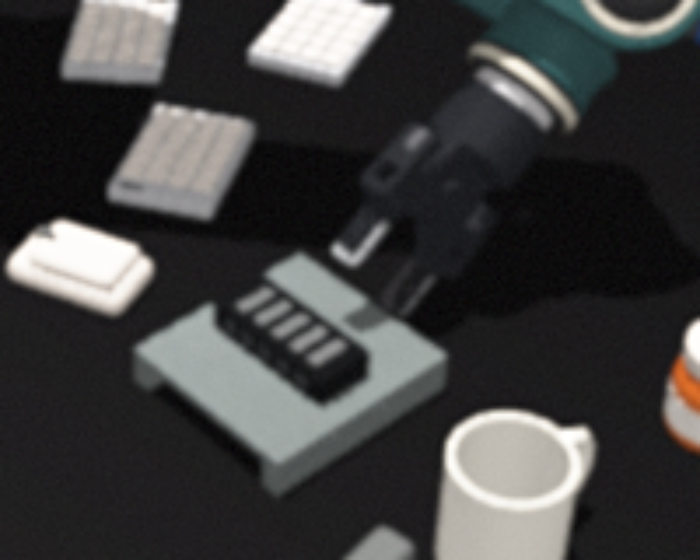

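In the wrist view the keypad's end sticks out at (340–388, 165–360), with the lower fingertip at (420,290) just behind it. The upper finger is clear above the switch. I'll push in with force checks.

```bash
python3 - <<'E'
from h import *
A=np.radians(35)
for al in (.092,.086,.080,.076,.072,.069,.066):
    m.move_l(tcp(A,al,.0025),vel=.05); st(str(al))
    if np.linalg.norm(m.get_obs()["contact_force"])>8: print("STOP"); break
m.move_l(tcp(A,.11,.0025),vel=.12)
s=m.snapshot("wrist"); save(s,"w2.png")
W=cloud(s); L=(W[...,:2]-C); L=np.stack([L@ex,L@ey],-1)
k=(W[...,2]>.006)&(W[...,2]<.0215)&(abs(L[...,0])<.058)&(abs(L[...,1])<.1)
Q=L[k]*1000; print(len(Q), np.percentile(Q,[1,50,99],axis=0).round(1) if len(Q) else "")
for b in range(-45,50,10):
    q=Q[abs(Q[:,0]-b)<5]; 
    if len(q): print(b,len(q),np.percentile(q[:,1],[5,50,98]).round(1))
E
```

```text
0.092 t21.1 lat,al,z [-0.0001  0.0771  0.056 ] F [ 0.3 -0.4  0.2] w 0.085
0.086 t21.4 lat,al,z [-0.      0.0712  0.0561] F [ 0.  -0.1 -0. ] w 0.085
0.08 t21.7 lat,al,z [-0.      0.0652  0.0561] F [0.9 0.1 0.1] w 0.0852
0.076 t21.9 lat,al,z [-0.      0.0613  0.0561] F [ 0.1 -0.1 -0.5] w 0.0848
0.072 t22.2 lat,al,z [-0.      0.0572  0.0561] F [ 0.2 -0.2  0.4] w 0.0853
0.069 t22.4 lat,al,z [0.     0.0543 0.0561] F [0.  0.1 0.3] w 0.0851
0.066 t22.7 lat,al,z [0.     0.0515 0.0559] F [ 0.6  3.3 -1.7] w 0.0851
1497 [[-40.2  63.8]
 [ -2.2  65.1]
 [ 43.3  66.1]]
-45 20 [61.  63.5 64.8]
-35 204 [64.2 65.  66. ]
-25 196 [64.3 65.  66. ]
-15 187 [64.3 65.  65.9]
-5 179 [64.3 65.1 65.8]
5 173 [64.5 65.1 65.9]
15 161 [64.3 65.1 66.2]
25 171 [64.3 65.1 66.1]
35 144 [64.5 65.1 66. ]
45 62 [64.5 65.  65.8]
```

View pics/w2.png

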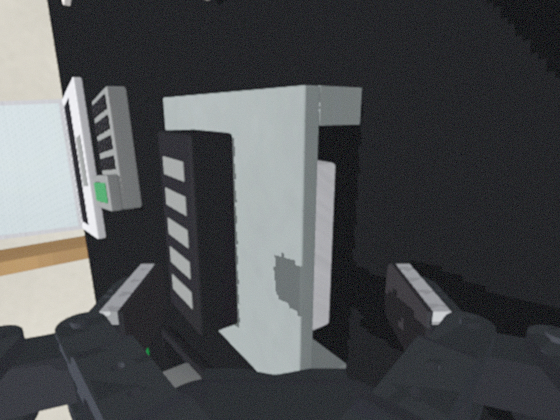

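The keypad's end face at (325,245) now sits 15 mm inside the deck edge, and the reading is the same 65 mm across its width, so it is square. I'll retract and check that nothing else moved.

```bash
python3 - <<'E'
from h import *
A=np.radians(35)
m.move_l(tcp(A,.16,.003)); m.move_l(tcp(A,.17,.14),vel=.25)
m.move_to([.287,.611,.256],Rm(0,ey)); st()
s=m.snapshot("top"); W=cloud(s)
near=np.hypot(W[...,0]-.572,W[...,1]-.046)<.13
for lo,hi in((.026,.035),(.05,.06)):
    Q=W[near&(W[...,2]>lo)&(W[...,2]<hi)]; print(cv2.minAreaRect(Q[:,:2].astype(np.float32)*1000))
for k in ["keypad","calculator","mouse","stapler","mug"]:
    print(k,[np.round(d["centre"],3) for d in m.spot_point(s,k)])
m.wait(.5); print(m.finish_job())
E
```

```text
t26.3 lat,al,z [-0.3727  0.5139  0.2554] F [-0.2 -1.1 -0.4] w 0.0851
((571.2213745117188, 41.34524917602539), (160.09024047851562, 150.90521240234375), 80.7787094116211)
((570.992919921875, 41.01927947998047), (48.488712310791016, 109.98867797851562), 80.35628509521484)
keypad [array([0.319, 0.415, 0.002]), array([0.339, 0.193, 0.001]), array([ 0.186,  0.298, -0.001]), array([0.57 , 0.043, 0.001])]
calculator [array([ 0.502, -0.293, -0.   ])]
mouse [array([ 0.378,  0.031, -0.001])]
stapler [array([ 0.738, -0.126, -0.006])]
mug [array([ 0.775, -0.002, -0.002])]
the job is handed in; nothing more can be done
None
```

I handed the job in at about 27 s: the keypad lies flat and square under the riser, about 15 mm inside the near end and 25 mm inside the far end. The other objects read as unmoved, but the riser reads about 1.4 mm further along the push: the finger may have nudged it on the last step (about 4 N), though that is within the 2 mm camera calibration.

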